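# Make up a staining kit and a cold kit on the lab bench

### The job

Make up the two kits from the stock standing on the bench. In the long three-bay tray put the tall slim bottle in the smallest bay, the white slide box in the largest bay in the middle, and the covered glass dish in the remaining end bay; in the two-bay tray put the aluminium cold block in the larger bay and the amber jar in the smaller one. Set each thing down gently (do not drop it) so that it stands upright and flat on the floor of its bay, the two boxes lying along the tray, and leave the stout bottle where it stands.

Things in the scene. Friction and masses are not known exactly. Their poses are not given: they have to be found in the camera images.
- tall_bottle_mid (a point): Centre (half-way up) of the tall slim bottle: white plastic, upright, 44 mm diameter, 105 mm high, straight-sided up to 75 mm, then a shoulder and a green screw cap 30 mm across. About 140 g. Stands on the bench; its place in the row of stock varies.
- slide_box_mid (a point): Centre (half-way up) of the slide box: a small closed white plastic box lying flat, 34 mm (its x) by 84 mm (its y) by 28 mm high. About 60 g. Grasp it across the 34 mm.
- dish_mid (a point): Centre (half-way up) of the round covered glass dish: straight-sided, 52 mm diameter, only 30 mm high, pale lid. About 90 g.
- jar_mid (a point): Centre (half-way up) of the squat jar: amber glass, 60 mm diameter, with a black screw lid 57 mm across covering its upper 14 mm; 50 mm high in all. About 180 g.
- cold_block_mid (a point): Centre (half-way up) of the cold block: a solid aluminium block with a grid of dark round wells marked on its top, 56 mm (its x) by 90 mm (its y) by 36 mm high. About 380 g. Grasp it across the 56 mm.
- stout_bottle_mid (a point): Centre (half-way up) of the stout bottle, which belongs to no kit and stays where it is: same white plastic and green cap as the tall bottle, but 56 mm diameter and only 72 mm high. It stands in the same row.
- long_tray: Long steel kit tray, fixed, 264 (its y) x 98 mm (x), within 15 degrees of y = left. Origin under its centre on the bench. Floor 3 mm thick; walls, dividers 4 mm thick, tops 11 mm above the bench. Three bays in a row, each 90 mm across (x): small, 64 mm long, centre y = -96 mm; middle, 104 mm long, y = -8; other end, 80 mm long, y = +88. Trays lie side by side, either one left.
- short_tray: Short steel kit tray, fixed, 202 (its y) x 98 mm (x), within 15 degrees of y = left. Origin under its centre on the bench. Floor 3 mm thick; walls, divider 4 mm thick, tops 11 mm above the bench. Two bays, each 90 mm across (x): smaller, 80 mm long, centre y = -57 mm; larger, 110 mm long, centre y = +42 mm. The trays lie nearer the robot than the row of stock.
Not all that is in view belongs to the job. What is shaped like the part that bears tall_bottle_mid but yellow is not meant.

How it is judged (in metres and radians):
At the end, for the whole second after the job is handed in: Each thing wholly within its own bay, upright within 0.06 rad, centre height within 4 mm of resting on the tray floor, the two boxes along the tray within 0.3 rad, all at rest and released; the stout bottle upright, within 20 mm of where it stood (y of tall_bottle_mid in the frame of long_tray between -0.11 and -0.082 m and x of tall_bottle_mid in the frame of long_tray between -0.027 and 0.027 m and z of tall_bottle_mid in the frame of long_tray between 0.0515 and 0.0595 m and angle between each of tall_bottle_mid, slide_box_mid, dish_mid, jar_mid, cold_block_mid's own z axis and vertical below 0.06 rad and linear speed of each of tall_bottle, slide_box, dish, jar, cold_block below 0.02 m/s and angular speed of each of tall_bottle, slide_box, dish, jar, cold_block below 0.3 rad/s and contact force between the fingers and tall_bottle below 0.05 N and y of slide_box_mid in the frame of long_tray between -0.022 and 0.006 m and x of slide_box_mid in the frame of long_tray between -0.032 and 0.032 m and z of slide_box_mid in the frame of long_tray between 0.013 and 0.021 m and contact force between the fingers and slide_box below 0.05 N and y of dish_mid in the frame of long_tray between 0.07 and 0.106 m and x of dish_mid in the frame of long_tray between -0.023 and 0.023 m and z of dish_mid in the frame of long_tray between 0.014 and 0.022 m and contact force between the fingers and dish below 0.05 N and y of jar_mid in the frame of short_tray between -0.071 and -0.043 m and x of jar_mid in the frame of short_tray between -0.019 and 0.019 m and z of jar_mid in the frame of short_tray between 0.024 and 0.032 m and contact force between the fingers and jar below 0.05 N and y of cold_block_mid in the frame of short_tray between 0.028 and 0.056 m and x of cold_block_mid in the frame of short_tray between -0.021 and 0.021 m and z of cold_block_mid in the frame of short_tray between 0.017 and 0.025 m and contact force between the fingers and cold_block below 0.05 N and distance of stout_bottle_mid from where it was at the start of the episode below 0.02 m and angle between stout_bottle_mid's own z axis and vertical below 0.1 rad and angle between the y axis of slide_box_mid and the y axis of long_tray, either way round below 0.3 rad and angle between the y axis of cold_block_mid and the y axis of short_tray, either way round below 0.3 rad); the robot touches nothing.
It fails at once if the stout bottle is moved more than 20 mm (distance of stout_bottle_mid from where it was at the start of the episode above 0.02 m).
It fails at once if a thing is dropped (falls freely by more than about 2 cm) ((linear speed of tall_bottle above 0.65 m/s and contact force between anything else and tall_bottle below 0.02 N) or (linear speed of slide_box above 0.65 m/s and contact force between anything else and slide_box below 0.02 N) or (linear speed of dish above 0.65 m/s and contact force between anything else and dish below 0.02 N) or (linear speed of jar above 0.65 m/s and contact force between anything else and jar below 0.02 N) or (linear speed of cold_block above 0.65 m/s and contact force between anything else and cold_block below 0.02 N)).
It also fails if it takes over 115 s, if anything falls off the work surface, if the arm or the gripper's body presses on something with over 40 N, if the wrist force passes 120 N, or if a joint passes its speed limit or range.

### The arm

A 6-joint arm with a two-finger parallel gripper is mounted at the origin on the work surface. World frame = base frame: x ahead of the robot, y to its left, z up, the work surface at z = 0. Lengths are in mm, angles in rad, forces in N, time in s.
With the tool pointing down it reaches from about 300 to 775 mm from the base axis. Payload 14.6 kg.
Tool frame: the origin (TCP) lies midway between the tips of the shut fingers; the grasp point (between the pads) lies 19 mm behind it (manip.hold_point_z is the distance from the TCP to the grasp point, in mm); z points along the fingers, y is the direction in which the jaws open and shut (so a half turn about z gives the same grasp; the last joint's range is limited). The gripper opens to 94 mm and grips with 3 to 60 N. Pads are 16 mm wide; open, the fingers measure 119 mm over their backs; the gripper's body (75 mm by 177 mm) begins 78 mm behind the grasp point.
Start: joints at [1.127, 0.3, 1.521, -0, 1.321, -0.067], TCP at [202.367, 511.407, 205.446] pointing down, gripper open.
Joint ranges: [-3.03, 3.03], [-0.79, 2.21], [0.23, 2.52], [-1.04, 4.18], [0, 3.07], [-2.55, 2.55]. Speed limits (rad/s): [2.22, 2.22, 2.57, 3.14, 3.14, 3.14].

### API

Orientations are given as [roll, pitch, yaw] about the fixed x, y, z axes, in that order (R = Rz(yaw) Ry(pitch) Rx(roll)).
In Python, from cell import manip gives the robot as it stands.
- The arm moves only by the shell command python3 -m crank 'ROWS' [OPENING] [FORCE]. ROWS is JSON, a list of rows, each an object with "offset": the shift along the world's x, y, z in m, a list of three; "spin": the turn about the world's z in degrees. In form: [{"offset": [dx, dy, dz], "spin": spin}, ...]. A call has exactly 8 rows; each row is the pose to reach, as a shift and turn from the pose measured when the call began; what a row does not reach only later rows make up. A row lasts 1/12 s, in which the tool goes at most 41.7 mm and 7.16 degrees, less where a joint would pass 70% of its speed; a pose out of reach is approached as far as the arm can. A call with a gripper value outside its range is refused whole. OPENING is the opening, from 0 (shut) to 1 (fully open), set as the call begins (- or left out, the last holds). The fingers move at their own pace and stop on an object; FORCE is the grip in N (left out, the last holds). Time passes only in rows, so rows that repeat a pose let the fingers close, or fill a call up. It gives the time, the measured TCP pose, the force and the opening at its end, in the units of the state.
- manip.read_state(): the state, without advancing time (a new reading comes with each control period).
- manip.camera(name): name is "scene" or "top" or "wrist"; returns a dict with "pixels" (420x560x3 uint8, red, green, blue), "fx", "fy", "cx", "cy" (pixels), "k1" (the pictures are not rectified: a ray, as slopes to the right and down, at radius r is drawn at 1 + k1 r^2 times it, then the intrinsics apply), "extrinsics" (4x4, takes a point from world to camera coordinates); the wrist camera has in their place "hand_eye" (4x4, takes a point from camera to tool coordinates, whose origin is the TCP and whose axes are the flange's). Camera axes: x right, y down, z forward; pixel columns grow to the right and rows downward; lengths in mm; the calibration is good to about 2 mm. A picture is of the moment at which its call begins: read the wrist's pose just before it. There is no depth.
- manip.sign_off(): hands the job in, once; it reports no verdict.
Trained networks look in a picture, given as the dict that the camera call returned (one of the last four; its "shot" number tells which), for a name from the list of things; names that differ only in an ending like _2 or _b are one class to them, and where a whole thing is asked for, a point or a joint stands for the part that bears it (a point fixed in the world has none). Each returns a list of dicts, best first, with "conf" (0 to 1); they miss things now and then, are a little off and sometimes report something else, mostly with a low value. They report only what shows in the picture. A call takes as long as a camera call. They do not tell look-alikes from the thing itself.
- manip.search_frame(picture, name): "location" ([x, y, z] in mm, in world coordinates, good to about 4 mm: the middle of the surface that is visible of it).
- manip.masks_of(picture, name): "mask" (420x560 bool, what is visible of it).
The state is a dict: "clock": time; "joints": joint angles; "qd": joint speeds; "effort": joint torques, N m; "eef_pos": TCP position; "eef_rot": TCP orientation; "wrist_force": force on the tool from outside, world axes, zero at the start; "moment": the same for the moment, N m; "finger_gap": finger opening in mm.
Only numpy, scipy, OpenCV 4.12 (cv2) and the standard library are available. Lean on these libraries where they do the work, as an engineer would, in place of code of your own. Each camera call takes 0.05 s, during which the arm holds its last target. There are 200 camera calls.

## Working session

There is one attempt and no reset: what is moved stays moved. The work goes in short steps, Python scripts to look and compute and a shell command to move; the robot and the scene stay as the last step left them, time stands still between calls to the robot, and variables do not carry over. Pictures are saved under pics/ and viewed, about 12 in all and at most 16, crops included, and the job is handed in when it is done.

```bash
ls; mkdir -p pics; cat > h.py <<'E'
import numpy as np, cv2
from cell import manip
def save(p,name): cv2.imwrite('pics/'+name+'.png',cv2.cvtColor(p['pixels'],cv2.COLOR_RGB2BGR))
N=['tall_bottle_mid','slide_box_mid','dish_mid','jar_mid','cold_block_mid','stout_bottle_mid','long_tray','short_tray']
E
python3 - <<'E'
from h import *
s=manip.read_state(); print({k:np.round(v,3) for k,v in s.items()})
for c in ['top','scene']:
    p=manip.camera(c); save(p,c+'0')
    print(c,{k:np.round(v,3) for k,v in p.items() if k!='pixels'})
    for n in N:
        print(n,[(np.round(d['location']).tolist(),round(d['conf'],2)) for d in manip.search_frame(p,n)[:4]])
E
```

```text
pics
{'clock': np.float64(0.0), 'joints': array([ 1.127,  0.3  ,  1.522,  0.   ,  1.321, -0.067]), 'qd': array([ 0.001, -0.002, -0.002, -0.001,  0.001,  0.001]), 'effort': array([ 2.0000e-03, -5.3179e+01, -3.5274e+01,  7.1000e-02,  2.4000e-02,
       -0.0000e+00]), 'eef_pos': array([202.255, 511.167, 204.869]), 'eef_rot': array([-3.14 , -0.   ,  2.765]), 'wrist_force': array([ 0.057,  0.58 , -0.676]), 'moment': array([-0.007,  0.023, -0.003]), 'finger_gap': np.float64(94.005)}
top {'fx': np.float64(428.387), 'fy': np.float64(428.387), 'cx': np.float64(277.82), 'cy': np.float64(204.455), 'k1': np.float64(-0.086), 'extrinsics': array([[-2.80000e-02, -9.99000e-01,  3.00000e-02, -1.53100e+00],
       [-9.82000e-01,  2.20000e-02, -1.86000e-01,  5.24461e+02],
       [ 1.85000e-01, -3.40000e-02, -9.82000e-01,  8.31604e+02],
       [ 0.00000e+00,  0.00000e+00,  0.00000e+00,  1.00000e+00]]), 'shot': np.int64(1)}
tall_bottle_mid [([539.0, -16.0, 80.0], 0.87), ([386.0, 66.0, 82.0], 0.65), ([669.0, 164.0, 77.0], 0.64)]
slide_box_mid [([627.0, -263.0, 27.0], 0.55), ([464.0, -172.0, 2.0], 0.51)]
d
[... 409 characters left out ...]
ay([[-2.520000e-01,  9.680000e-01, -1.800000e-02,  1.466410e+02],
       [ 6.640000e-01,  1.590000e-01, -7.310000e-01, -3.215120e+02],
       [-7.040000e-01, -1.960000e-01, -6.820000e-01,  1.189142e+03],
       [ 0.000000e+00,  0.000000e+00,  0.000000e+00,  1.000000e+00]]), 'shot': np.int64(2)}
tall_bottle_mid [([561.0, -7.0, 68.0], 0.86), ([401.0, 68.0, 63.0], 0.78), ([692.0, 164.0, 73.0], 0.58)]
slide_box_mid [([646.0, -258.0, 29.0], 0.9)]
dish_mid [([668.0, 264.0, 27.0], 0.75)]
jar_mid [([654.0, -150.0, 46.0], 0.86)]
cold_block_mid [([693.0, -47.0, 35.0], 0.88)]
stout_bottle_mid [([670.0, 60.0, 44.0], 0.74)]
long_tray [([501.0, 178.0, 2.0], 0.92)]
short_tray [([469.0, -170.0, 6.0], 0.69)]
```

View pics/top0.png

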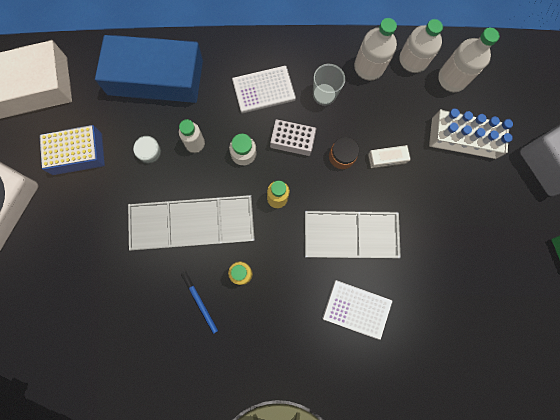

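View pics/scene0.png

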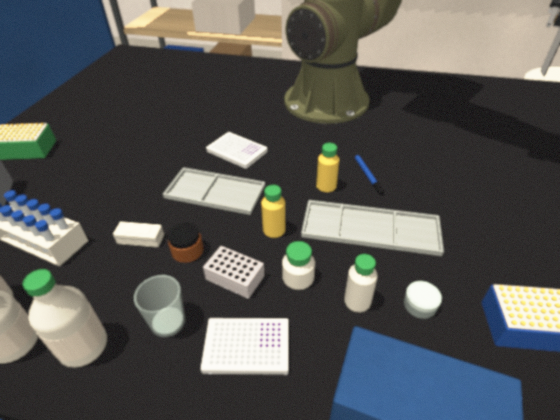

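```bash
cat >> h.py <<'E'
from scipy.optimize import minimize
a=np.linspace(0,2*np.pi,40,endpoint=False)
def cyl(*rz): return np.vstack([np.c_[r*np.cos(a),r*np.sin(a),0*a+z] for r,z in rz])
def box(x,y,z): return np.array([[i*x/2,j*y/2,k] for i in(-1,1) for j in(-1,1) for k in(0,z)],float)
M={'tall_bottle_mid':cyl((22,0),(22,75),(15,88),(15,105)),'slide_box_mid':box(34,84,28),'dish_mid':cyl((26,0),(26,30)),
'jar_mid':cyl((30,0),(30,36),(28.5,50)),'cold_block_mid':box(56,90,36),'stout_bottle_mid':cyl((28,0),(28,45),(15,58),(15,72)),
'long_tray':box(98,264,11),'short_tray':box(98,202,11)}
def project(p,P,T=None):
    T=p['extrinsics'] if T is None else T
    q=P@T[:3,:3].T+T[:3,3]; u=q[:,:2]/q[:,2:]
    u=u*(1+p['k1']*(u**2).sum(1,keepdims=True))
    return u*[p['fx'],p['fy']]+[p['cx'],p['cy']]
def place(n,v,z0=0):
    c,s=np.cos(v[2]),np.sin(v[2]); return M[n]@np.array([[c,s,0],[-s,c,0],[0,0,1]])+[v[0],v[1],z0]
def hullmask(p,P,T=None):
    m=np.zeros((420,560),np.uint8)
    h=cv2.convexHull((project(p,P,T)*16).astype(np.float32))
    cv2.fillConvexPoly(m,np.round(h).astype(np.int32),255,cv2.LINE_AA,4); return m/255.
def fit(views,n,v0,z0=0):
    """views: list of (picture,mask,T)"""
    isc = n in('tall_bottle_mid','dish_mid','jar_mid','stout_bottle_mid')
    def cost(v):
        v=np.r_[v,0] if isc else np.r_[v[:2],v[2]/100]
        t=0
        for p,m,T in views:
            h=hullmask(p,place(n,v,z0),T); t+=1-np.minimum(h,m).sum()/np.maximum(h,m).sum()
        return t
    best=None
    for y in ([0] if isc else [-20,0,20]):
        x0=np.r_[v0[:2]] if isc else np.r_[v0[:2],y]
        S=np.vstack([x0]+[x0+d for d in np.eye(len(x0))*15])
        r=minimize(cost,x0,method='Nelder-Mead',options=dict(initial_simplex=S,xatol=.05,fatol=1e-5,maxiter=400))
        if best is None or r.fun<best.fun: best=r
    return np.round(best.x,1),round(best.fun/len(views),3)
E
python3 - <<'E'
from h import *
G=dict(tall_bottle_mid=(685,164),slide_box_mid=(640,-260),dish_mid=(665,266),jar_mid=(648,-153),cold_block_mid=(688,-48),stout_bottle_mid=(660,56),long_tray=(500,175),short_tray=(466,-170))
V={n:[] for n in N}
for c in ['top','scene']:
    p=manip.camera(c)
    for n in N:
        uv=project(p,np.array([[*G[n],15.]]))[0]
        for d in manip.masks_of(p,n):
            ys,xs=np.nonzero(d['mask'])
            if len(xs) and np.hypot(xs.mean()-uv[0],ys.mean()-uv[1])<22: V[n].append((p,d['mask'].astype(float),None)); break
        else: print('no',c,n)
for n in N:
    print(n,'both',*fit(V[n],n,G[n]),*['single %s %s'%fit([w],n,G[n]) for w in V[n]])
E
```

```text
no scene stout_bottle_mid
tall_bottle_mid both [677.  164.7] 0.108 single [677.  165.2] 0.107 single [676.1 164.4] 0.106
slide_box_mid both [ 634.6 -266.1   16. ] 0.152 single [ 634.8 -266.    16.8] 0.179 single [ 634.8 -266.6   10.1] 0.119
dish_mid both [659.  266.7] 0.14 single [660.3 268.3] 0.151 single [657.8 265. ] 0.117
jar_mid both [ 640.4 -162.2] 0.115 single [ 640.5 -162.2] 0.088 single [ 638.6 -164.1] 0.138
cold_block_mid both [679.7 -51.8 -23.1] 0.087 single [679.4 -51.7 -23.8] 0.071 single [679.4 -53.8 -22.8] 0.098
stout_bottle_mid both [652.5  58.6] 0.129 single [652.5  58.6] 0.129
long_tray both [497.7 170.8   5.6] 0.039 single [497.7 172.2   5.3] 0.034 single [498.1 170.3   6. ] 0.04
short_tray both [ 463.7 -172.6   -3.9] 0.062 single [ 463.6 -172.1   -3.5] 0.045 single [ 464.6 -175.3   -4.1] 0.074
```

```bash
python3 -m crank '[{"offset":[0.06,-0.03,0],"spin":-7},{"offset":[0.1,-0.05,0],"spin":-14},{"offset":[0.13,-0.07,0],"spin":-21},{"offset":[0.17,-0.09,0],"spin":-28},{"offset":[0.2,-0.11,0],"spin":-35},{"offset":[0.24,-0.13,0],"spin":-42},{"offset":[0.27,-0.15,0],"spin":-49},{"offset":[0.3,-0.17,0],"spin":-56}]' 1 25
```

```text
clock: 2.47
eef_pos: [494.1, 346.5, 205.5]
eef_rot: [3.141, -0.0, 1.781]
wrist_force: [0.5, 0.4, 0.7]
finger_gap: 94.2
```

```bash
python3 -m crank '[{"offset":[0.165,-0.0795,-0.045],"spin":-4},{"offset":[0.165,-0.0795,-0.045],"spin":-8.8},{"offset":[0.165,-0.0795,-0.045],"spin":-8.8},{"offset":[0.165,-0.0795,-0.045],"spin":-8.8},{"offset":[0.165,-0.0795,-0.045],"spin":-8.8},{"offset":[0.165,-0.0795,-0.045],"spin":-8.8},{"offset":[0.165,-0.0795,-0.045],"spin":-8.8},{"offset":[0.165,-0.0795,-0.045],"spin":-8.8}]'
cat >> h.py <<'E'
from scipy.spatial.transform import Rotation as R
def wrist():
    s=manip.read_state(); p=manip.camera('wrist')
    T=np.eye(4); T[:3,:3]=R.from_euler('xyz',s['eef_rot']).as_matrix(); T[:3,3]=s['eef_pos']
    return p,np.linalg.inv(T@p['hand_eye'])
def wfit(n,v0,z0=0,p=None,T=None):
    if p is None: p,T=wrist()
    uv=project(p,np.array([[*v0[:2],15.+z0]]),T)[0]
    for d in manip.masks_of(p,n):
        ys,xs=np.nonzero(d['mask'])
        if len(xs): print(n,'conf',round(d['conf'],2),'centroid',xs.mean().round(),ys.mean().round(),'expected',uv.round(),'fit',fit([(p,d['mask'].astype(float),T)],n,v0,z0),'cols',xs.min(),xs.max(),'rows',ys.min(),ys.max())
    return p,T
E
python3 - <<'E'
from h import *
p,T=wfit('dish_mid',(659,267)); save(p,'w1'); wfit('tall_bottle_mid',(677,164.7),0,p,T)
print(np.round(p['hand_eye'],2))
E
```

```text
clock: 3.13
eef_pos: [658.6, 267.5, 160.6]
eef_rot: [-3.142, -0.0, 1.628]
wrist_force: [0.4, 0.5, -0.9]
finger_gap: 94.2
dish_mid conf 0.76 centroid 286.0 205.0 expected [285. 203.] fit (array([660.5, 266.5]), np.float64(0.056)) cols 261 310 rows 179 229
tall_bottle_mid conf 0.73 centroid 296.0 300.0 expected [295. 285.] fit (array([676.9, 169.4]), np.float64(0.208)) cols 276 317 rows 265 331
tall_bottle_mid conf 0.68 centroid 194.0 393.0 expected [295. 285.] fit (array([677. , 164.7]), np.float64(1.0)) cols 174 211 rows 374 409
[[  -0.     -0.96   -0.28   81.03]
 [   1.     -0.     -0.      0.74]
 [  -0.     -0.28    0.96 -180.12]
 [   0.      0.      0.      1.  ]]
```

View pics/w1.png

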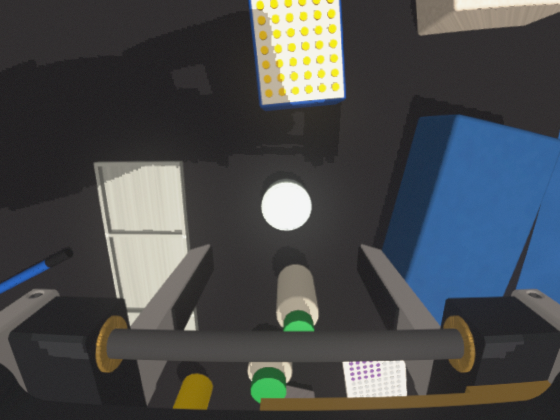

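```bash
python3 -m crank '[{"offset":[0.001,-0.001,-0.03],"spin":0},{"offset":[0.001,-0.001,-0.06],"spin":0},{"offset":[0.001,-0.001,-0.09],"spin":0},{"offset":[0.001,-0.001,-0.115],"spin":0},{"offset":[0.001,-0.001,-0.135],"spin":0},{"offset":[0.001,-0.001,-0.15],"spin":0},{"offset":[0.001,-0.001,-0.15],"spin":0},{"offset":[0.001,-0.001,-0.15],"spin":0}]'
python3 -m crank '[{"offset":[0,0,0],"spin":0},{"offset":[0,0,0],"spin":0},{"offset":[0,0,0],"spin":0},{"offset":[0,0,0],"spin":0},{"offset":[0,0,0],"spin":0},{"offset":[0,0,0],"spin":0},{"offset":[0,0,0],"spin":0},{"offset":[0,0,0],"spin":0}]' 0.4 20
```

```text
clock: 3.95
eef_pos: [659.4, 267.4, 11.9]
eef_rot: [3.14, -0.0, 1.63]
wrist_force: [-0.2, -0.2, 0.6]
finger_gap: 93.8
clock: 4.62
eef_pos: [659.4, 267.4, 12.1]
eef_rot: [3.14, -0.0, 1.63]
wrist_force: [-0.7, -1.1, 0.6]
finger_gap: 51.5
```

```bash
python3 -m crank '[{"offset":[0,0,0.02],"spin":0},{"offset":[0,0,0.045],"spin":0},{"offset":[-0.035,-0.002,0.05],"spin":0},{"offset":[-0.07,-0.004,0.05],"spin":0},{"offset":[-0.105,-0.006,0.05],"spin":0},{"offset":[-0.14,-0.007,0.05],"spin":0},{"offset":[-0.1665,-0.0085,0.05],"spin":0},{"offset":[-0.1665,-0.0085,0.05],"spin":0}]'
python3 - <<'E'
from h import *
s=manip.read_state(); print(s['finger_gap'],s['eef_pos'])
p,T=wrist(); save(p,'w2')
for n in ['dish_mid','long_tray']:
  for d in manip.masks_of(p,n): 
    ys,xs=np.nonzero(d['mask']); print(n,d['conf'],xs.mean(),ys.mean(),xs.min(),xs.max())
P=np.array([[x,y,0] for x in(-49,49) for y in(-132,132)],float); c,sn=np.cos(.056),np.sin(.056)
print(project(p,np.c_[497.7+c*P[:,0]-sn*P[:,1],170.8+sn*P[:,0]+c*P[:,1],0*P[:,0]+11],T).round())
E
```

```text
clock: 5.28
eef_pos: [488.9, 258.7, 61.9]
eef_rot: [-3.141, 0.0, 1.631]
wrist_force: [0.3, -0.4, -0.4]
finger_gap: 51.4
51.437974496637764 [488.86322584 258.69720384  61.91608516]
dish_mid 0.83 284.77749683944376 262.7760745891277 242 328
long_tray 0.78 290.059734978616 275.0254504662413 228 355
[[241. 427.]
 [226. 177.]
 [334. 427.]
 [352. 177.]]
```

View pics/w2.png

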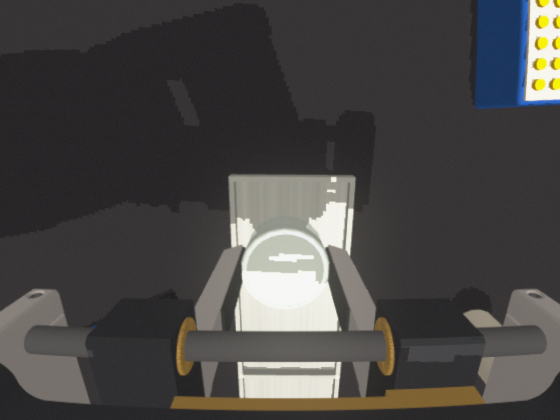

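```bash
python3 -m crank '[{"offset":[0.005,0,-0.015],"spin":0},{"offset":[0.005,0,-0.028],"spin":0},{"offset":[0.005,0,-0.036],"spin":0},{"offset":[0.005,0,-0.041],"spin":0},{"offset":[0.005,0,-0.044],"spin":0},{"offset":[0.005,0,-0.0465],"spin":0},{"offset":[0.005,0,-0.0465],"spin":0},{"offset":[0.005,0,-0.0465],"spin":0}]'
```

```text
clock: 6.1
eef_pos: [498.8, 259.2, 16.3]
eef_rot: [3.139, -0.001, 1.63]
wrist_force: [0.7, 0.4, -1.0]
finger_gap: 51.7
```

```bash
python3 -m crank '[{"offset":[-0.004,0,-0.0008],"spin":0},{"offset":[-0.004,0,-0.0008],"spin":0},{"offset":[-0.004,0,-0.0008],"spin":0},{"offset":[-0.004,0,-0.001],"spin":0},{"offset":[-0.004,0,-0.001],"spin":0},{"offset":[-0.004,0,-0.001],"spin":0},{"offset":[-0.004,0,-0.001],"spin":0},{"offset":[-0.004,0,-0.001],"spin":0}]'
python3 -m crank '[{"offset":[0,0,0],"spin":0},{"offset":[0,0,0],"spin":0},{"offset":[0,0,0],"spin":0},{"offset":[0,0,0],"spin":0},{"offset":[0,0,0.02],"spin":0},{"offset":[0,0,0.055],"spin":0},{"offset":[0,0,0.09],"spin":0},{"offset":[0,0,0.11],"spin":0}]' 1
python3 - <<'E'
from h import *
wfit('dish_mid',(494,259),3)
E
```

```text
clock: 6.77
eef_pos: [494.8, 259.1, 15.3]
eef_rot: [3.139, -0.001, 1.63]
wrist_force: [0.1, -0.6, -0.8]
finger_gap: 51.4
clock: 7.43
eef_pos: [495.6, 259.5, 129.0]
eef_rot: [3.135, -0.002, 1.63]
wrist_force: [0.2, -0.8, -0.4]
finger_gap: 94.0
dish_mid conf 0.91 centroid 283.0 214.0 expected [282. 211.] fit (array([495.5, 257.8]), np.float64(0.051)) cols 257 310 rows 185 242
```

```bash
python3 -m crank '[{"offset":[0.02,-0.035,0.02],"spin":-3},{"offset":[0.04,-0.07,0.03],"spin":-6},{"offset":[0.06,-0.105,0.03],"spin":-9},{"offset":[0.08,-0.14,0.03],"spin":-12},{"offset":[0.1,-0.175,0.03],"spin":-15},{"offset":[0.12,-0.21,0.03],"spin":-16.6},{"offset":[0.14,-0.245,0.03],"spin":-16.6},{"offset":[0.155,-0.27,0.03],"spin":-16.6}]'

```

```text
clock: 8.2
eef_pos: [651.9, -13.3, 157.8]
eef_rot: [3.134, -0.003, 1.338]
wrist_force: [-0.2, -0.4, -0.8]
finger_gap: 94.1
```

```bash
python3 -m crank '[{"offset":[0.015,-0.025,0],"spin":0},{"offset":[0.028,-0.0385,0],"spin":0},{"offset":[0.028,-0.0385,0],"spin":0},{"offset":[0.028,-0.0385,0],"spin":0},{"offset":[0.028,-0.0385,0],"spin":0},{"offset":[0.028,-0.0385,0],"spin":0},{"offset":[0.028,-0.0385,0],"spin":0},{"offset":[0.028,-0.0385,0],"spin":0}]'
python3 - <<'E'
from h import *
p,T=wfit('cold_block_mid',(679.7,-51.8)); save(p,'w3')
wfit('stout_bottle_mid',(652,58),0,p,T)
E
```

```text
clock: 8.87
eef_pos: [679.8, -51.1, 158.0]
eef_rot: [3.134, -0.003, 1.339]
wrist_force: [0.2, -0.8, -0.4]
finger_gap: 94.1
cold_block_mid conf 0.78 centroid 284.0 206.0 expected [283. 204.] fit (array([679.9, -53.1, -23.3]), np.float64(0.048)) cols 257 311 rows 163 249
stout_bottle_mid conf 0.58 centroid 229.0 108.0 expected [232. 109.] fit (array([652.1,  57. ]), np.float64(0.057)) cols 197 260 rows 78 138
```

View pics/w3.png

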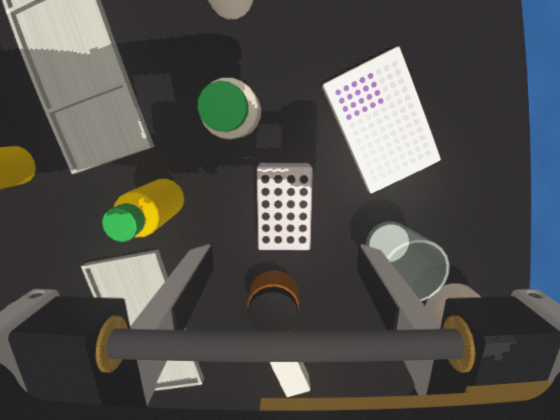

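```bash
python3 - <<'E'
from h import *
from scipy.optimize import least_squares
t=manip.camera('top'); s=manip.camera('scene'); w,T=wrist()
for nm,a_,b_,c_ in [('rim',(329,79),(160,297),(412,266)),('base',(324,95),(166,320),(388,242))]:
    for use in [(1,1,1),(1,1,0),(0,1,1)]:
        f=lambda X: np.r_[use[0]*(project(t,X[None])[0]-a_),use[1]*(project(s,X[None])[0]-b_),use[2]*(project(w,X[None],T)[0]-c_)]
        r=least_squares(f,[750,-95,50.]); print(nm,use,r.x.round(),round(r.cost,1))
u=project(w,np.array([[760.,-110,90],[760,-109,90],[750,-95,0],[750,-94,0]]),T);print(u)
E
```

```text
rim (1, 1, 1) [ 792. -129.   71.] 1.0
rim (1, 1, 0) [ 792. -130.   70.] 0.9
rim (0, 1, 1) [ 792. -129.   71.] 0.5
base (1, 1, 1) [ 791. -132.    1.] 2.5
base (1, 1, 0) [ 790. -133.   -0.] 1.7
base (0, 1, 1) [ 791. -132.    2.] 1.1
[[383.51188647 264.02247614]
 [383.36644298 263.05171045]
 [349.17784878 221.61421534]
 [349.03312187 220.82974387]]
```

```bash
python3 -m crank '[{"offset":[0,-0.0015,-0.03],"spin":0},{"offset":[0,-0.0015,-0.06],"spin":0},{"offset":[0,-0.0015,-0.09],"spin":0},{"offset":[0,-0.0015,-0.115],"spin":0},{"offset":[0,-0.0015,-0.135],"spin":0},{"offset":[0,-0.0015,-0.146],"spin":0},{"offset":[0,-0.0015,-0.146],"spin":0},{"offset":[0,-0.0015,-0.146],"spin":0}]'
python3 -m crank '[{"offset":[0,0,0],"spin":0},{"offset":[0,0,0],"spin":0},{"offset":[0,0,0],"spin":0},{"offset":[0,0,0],"spin":0},{"offset":[0,0,0],"spin":0},{"offset":[0,0,0],"spin":0},{"offset":[0,0,0],"spin":0},{"offset":[0,0,0],"spin":0}]' 0.4 40
```

```text
clock: 9.83
eef_pos: [680.2, -53.3, 12.4]
eef_rot: [3.134, -0.003, 1.338]
wrist_force: [0.4, 0.7, 0.8]
finger_gap: 93.9
clock: 10.5
eef_pos: [680.1, -53.3, 12.6]
eef_rot: [3.134, -0.003, 1.338]
wrist_force: [-0.8, 0.2, 2.8]
finger_gap: 55.6
```

```bash
python3 -m crank '[{"offset":[0,0,0.02],"spin":0},{"offset":[0,0,0.05],"spin":0},{"offset":[-0.02,-0.01,0.07],"spin":2},{"offset":[-0.05,-0.03,0.07],"spin":4},{"offset":[-0.085,-0.05,0.07],"spin":6},{"offset":[-0.12,-0.065,0.07],"spin":8},{"offset":[-0.155,-0.0775,0.07],"spin":10},{"offset":[-0.185,-0.0775,0.07],"spin":11.1}]'
python3 -m crank '[{"offset":[-0.02,0,0],"spin":0},{"offset":[-0.028,0,0],"spin":0},{"offset":[-0.028,0,-0.02],"spin":0},{"offset":[-0.028,0,-0.03],"spin":0},{"offset":[-0.028,0,-0.03],"spin":0},{"offset":[-0.028,0,-0.03],"spin":0},{"offset":[-0.028,0,-0.03],"spin":0},{"offset":[-0.028,0,-0.03],"spin":0}]'
python3 - <<'E'
from h import *
s=manip.read_state(); print(s['finger_gap'],s['eef_pos'])
p,T=wrist(); save(p,'w4')
for m in manip.masks_of(p,'cold_block_mid')[:1]: 
    ys,xs=np.nonzero(m['mask']); print(xs.mean(),ys.mean(),xs.min(),xs.max(),ys.min(),ys.max())
P=np.array([[x,y,0] for x in(-49,49) for y in(-101,-15,101)],float); c,sn=np.cos(-.039),np.sin(-.039)
print(project(p,np.c_[463.7+c*P[:,0]-sn*P[:,1],-172.6+sn*P[:,0]+c*P[:,1],0*P[:,0]+11],T).round())
E
```

```text
clock: 11.17
eef_pos: [492.6, -132.2, 82.0]
eef_rot: [3.135, -0.003, 1.533]
wrist_force: [0.5, 0.1, -3.4]
finger_gap: 55.6
clock: 11.83
eef_pos: [465.1, -132.2, 52.5]
eef_rot: [3.134, -0.003, 1.533]
wrist_force: [0.7, 0.3, -5.2]
finger_gap: 55.9
55.94748757814107 [ 465.1099606  -132.24795923   52.48565276]
284.73845716721127 256.81844011933515 233 336 185 331
[[231. 377.]
 [225. 297.]
 [216. 156.]
 [336. 377.]
 [342. 296.]
 [351. 156.]]
```

View pics/w4.png

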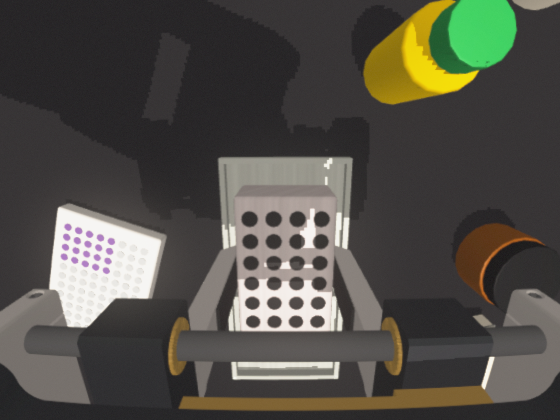

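```bash
python3 -m crank '[{"offset":[0.0005,0.0015,-0.012],"spin":0},{"offset":[0.0005,0.0015,-0.022],"spin":0},{"offset":[0.0005,0.0015,-0.029],"spin":0},{"offset":[0.0005,0.0015,-0.033],"spin":0},{"offset":[0.0005,0.0015,-0.035],"spin":0},{"offset":[0.0005,0.0015,-0.0365],"spin":0},{"offset":[0.0005,0.0015,-0.0365],"spin":0},{"offset":[0.0005,0.0015,-0.0365],"spin":0}]'
```

```text
clock: 12.6
eef_pos: [465.6, -130.8, 16.2]
eef_rot: [3.134, -0.002, 1.533]
wrist_force: [-0.1, 0.4, -3.5]
finger_gap: 55.7
```

```bash
python3 -m crank '[{"offset":[0,0,-0.0005],"spin":0},{"offset":[0,0,-0.0008],"spin":0},{"offset":[0,0,-0.001],"spin":0},{"offset":[0,0,-0.001],"spin":0},{"offset":[0,0,-0.001],"spin":0},{"offset":[0,0,-0.001],"spin":0},{"offset":[0,0,-0.001],"spin":0},{"offset":[0,0,-0.001],"spin":0}]'
python3 -m crank '[{"offset":[0,0,0],"spin":0},{"offset":[0,0,0],"spin":0},{"offset":[0,0,0],"spin":0},{"offset":[0,0,0],"spin":0},{"offset":[0,0,0.02],"spin":0},{"offset":[0,0,0.055],"spin":0},{"offset":[0,0,0.09],"spin":0},{"offset":[0,0,0.11],"spin":0}]' 1
python3 - <<'E'
from h import *
wfit('cold_block_mid',(465,-131),3)
E
```

```text
clock: 13.27
eef_pos: [465.8, -130.9, 15.5]
eef_rot: [3.133, -0.002, 1.533]
wrist_force: [-2.4, 1.2, 5.6]
finger_gap: 55.5
clock: 13.93
eef_pos: [466.6, -131.2, 128.8]
eef_rot: [3.13, -0.001, 1.533]
wrist_force: [-0.2, -0.2, 0.6]
finger_gap: 93.8
cold_block_mid conf 0.68 centroid 282.0 211.0 expected [281. 211.] fit (array([ 466.1, -130.6,   -4.1]), np.float64(0.04)) cols 252 313 rows 164 260
```

```bash
python3 -m crank '[{"offset":[0.04,-0.007,0.02],"spin":0},{"offset":[0.08,-0.014,0.02],"spin":0},{"offset":[0.12,-0.021,0.02],"spin":0},{"offset":[0.15,-0.028,0.02],"spin":0},{"offset":[0.174,-0.031,0.02],"spin":0},{"offset":[0.174,-0.031,0.02],"spin":0},{"offset":[0.174,-0.031,0.02],"spin":0},{"offset":[0.174,-0.031,0.02],"spin":0}]'
python3 - <<'E'
from h import *
p,T=wfit('jar_mid',(640.4,-162.2)); wfit('slide_box_mid',(634.6,-266),0,p,T)
E
```

```text
clock: 14.7
eef_pos: [640.5, -162.3, 147.7]
eef_rot: [3.129, -0.001, 1.533]
wrist_force: [-0.6, -0.1, -0.0]
finger_gap: 94.2
jar_mid conf 0.76 centroid 283.0 209.0 expected [282. 205.] fit (array([ 640.8, -162.2]), np.float64(0.089)) cols 255 311 rows 178 241
slide_box_mid conf 0.84 centroid 280.0 290.0 expected [281. 291.] fit (array([ 634.1, -265.6,   10.8]), np.float64(0.058)) cols 260 300 rows 252 328
```

```bash
python3 -m crank '[{"offset":[0,0,-0.03],"spin":0},{"offset":[0,0,-0.06],"spin":0},{"offset":[0,0,-0.09],"spin":0},{"offset":[0,0,-0.11],"spin":0},{"offset":[0,0,-0.128],"spin":0},{"offset":[0,0,-0.1355],"spin":0},{"offset":[0,0,-0.1355],"spin":0},{"offset":[0,0,-0.1355],"spin":0}]'
python3 -m crank '[{"offset":[0,0,0],"spin":0},{"offset":[0,0,0],"spin":0},{"offset":[0,0,0],"spin":0},{"offset":[0,0,0],"spin":0},{"offset":[0,0,0],"spin":0},{"offset":[0,0,0],"spin":0},{"offset":[0,0,0],"spin":0},{"offset":[0,0,0],"spin":0}]' 0.4 30
```

```text
clock: 15.52
eef_pos: [640.9, -162.5, 14.6]
eef_rot: [3.127, -0.0, 1.533]
wrist_force: [-0.1, 0.2, -0.0]
finger_gap: 94.1
clock: 16.18
eef_pos: [641.0, -162.5, 14.8]
eef_rot: [3.127, -0.0, 1.533]
wrist_force: [-1.1, 0.3, 3.3]
finger_gap: 59.7
```

```bash
python3 -m crank '[{"offset":[0,0,0.02],"spin":0},{"offset":[0,0,0.045],"spin":0},{"offset":[-0.03,-0.01,0.06],"spin":0},{"offset":[-0.065,-0.02,0.06],"spin":0},{"offset":[-0.1,-0.035,0.06],"spin":0},{"offset":[-0.135,-0.05,0.06],"spin":0},{"offset":[-0.165,-0.06,0.06],"spin":0},{"offset":[-0.179,-0.067,0.06],"spin":0}]'
python3 -m crank '[{"offset":[0,0,-0.01],"spin":0},{"offset":[0,0,-0.02],"spin":0},{"offset":[0,0,-0.025],"spin":0},{"offset":[0,0,-0.025],"spin":0},{"offset":[0,0,-0.025],"spin":0},{"offset":[0,0,-0.025],"spin":0},{"offset":[0,0,-0.025],"spin":0},{"offset":[0,0,-0.025],"spin":0}]'
```

```text
clock: 16.85
eef_pos: [458.8, -230.0, 74.5]
eef_rot: [3.128, -0.001, 1.531]
wrist_force: [-0.1, -0.1, -2.0]
finger_gap: 59.3
clock: 17.52
eef_pos: [459.2, -229.9, 49.7]
eef_rot: [3.128, -0.0, 1.532]
wrist_force: [-0.7, 0.6, -1.3]
finger_gap: 59.7
```

```bash
python3 -m crank '[{"offset":[0.003,0.0005,-0.01],"spin":0},{"offset":[0.003,0.0005,-0.018],"spin":0},{"offset":[0.003,0.0005,-0.024],"spin":0},{"offset":[0.003,0.0005,-0.028],"spin":0},{"offset":[0.003,0.0005,-0.030],"spin":0},{"offset":[0.003,0.0005,-0.0315],"spin":0},{"offset":[0.003,0.0005,-0.0315],"spin":0},{"offset":[0.003,0.0005,-0.032],"spin":0}]'
```

```text
clock: 18.18
eef_pos: [462.3, -229.5, 17.9]
eef_rot: [3.127, -0.0, 1.532]
wrist_force: [0.3, -0.1, -2.0]
finger_gap: 59.3
```

```bash
python3 -m crank '[{"offset":[0,0,-0.0005],"spin":0},{"offset":[0,0,-0.0008],"spin":0},{"offset":[0,0,-0.001],"spin":0},{"offset":[0,0,-0.001],"spin":0},{"offset":[0,0,-0.001],"spin":0},{"offset":[0,0,-0.001],"spin":0},{"offset":[0,0,-0.001],"spin":0},{"offset":[0,0,-0.001],"spin":0}]'
python3 -m crank '[{"offset":[0,0,0],"spin":0},{"offset":[0,0,0],"spin":0},{"offset":[0,0,0],"spin":0},{"offset":[0,0,0],"spin":0},{"offset":[0,0,0.02],"spin":0},{"offset":[0,0,0.055],"spin":0},{"offset":[0,0,0.09],"spin":0},{"offset":[0,0,0.11],"spin":0}]' 1
python3 - <<'E'
from h import *
wfit('jar_mid',(462,-229.5),3)
E
```

```text
clock: 18.85
eef_pos: [462.4, -229.5, 17.8]
eef_rot: [3.127, 0.0, 1.532]
wrist_force: [-4.4, 2.4, 9.0]
finger_gap: 59.7
clock: 19.52
eef_pos: [463.1, -230.0, 131.2]
eef_rot: [3.124, 0.002, 1.532]
wrist_force: [-0.1, 0.4, -0.3]
finger_gap: 93.9
jar_mid conf 0.55 centroid 282.0 214.0 expected [281. 210.] fit (array([ 462.5, -229.7]), np.float64(0.055)) cols 251 313 rows 179 248
```

```bash
python3 -m crank '[{"offset":[0.04,-0.007,0.015],"spin":2},{"offset":[0.08,-0.014,0.015],"spin":4},{"offset":[0.12,-0.021,0.015],"spin":6},{"offset":[0.15,-0.03,0.015],"spin":8},{"offset":[0.171,-0.036,0.015],"spin":9.1},{"offset":[0.171,-0.036,0.015],"spin":9.1},{"offset":[0.171,-0.036,0.015],"spin":9.1},{"offset":[0.171,-0.036,0.015],"spin":9.1}]'
python3 - <<'E'
from h import *
p,T=wfit('slide_box_mid',(634.6,-266)); save(p,'w5')
E
```

```text
clock: 20.28
eef_pos: [634.0, -266.1, 145.1]
eef_rot: [3.123, 0.002, 1.69]
wrist_force: [-0.3, 0.1, -1.0]
finger_gap: 93.8
slide_box_mid conf 0.76 centroid 282.0 204.0 expected [283. 205.] fit (array([ 633.8, -265.4,   11.4]), np.float64(0.054)) cols 265 299 rows 163 246
```

View pics/w5.png

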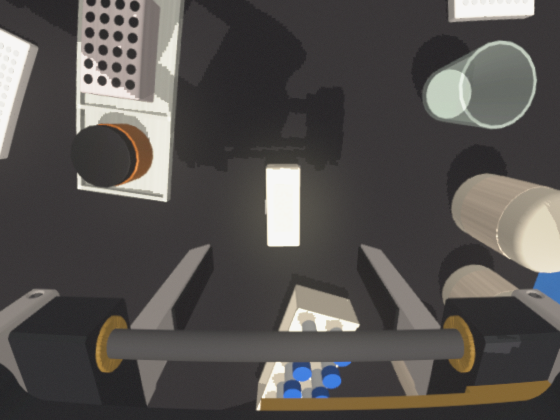

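```bash
python3 -m crank '[{"offset":[0,0.0005,-0.03],"spin":0},{"offset":[0,0.0005,-0.06],"spin":0},{"offset":[0,0.0005,-0.09],"spin":0},{"offset":[0,0.0005,-0.11],"spin":0},{"offset":[0,0.0005,-0.128],"spin":0},{"offset":[0,0.0005,-0.1355],"spin":0},{"offset":[0,0.0005,-0.1355],"spin":0},{"offset":[0,0.0005,-0.1355],"spin":0}]'
python3 -m crank '[{"offset":[0,0,0],"spin":0},{"offset":[0,0,0],"spin":0},{"offset":[0,0,0],"spin":0},{"offset":[0,0,0],"spin":0},{"offset":[0,0,0],"spin":0},{"offset":[0,0,0],"spin":0},{"offset":[0,0,0],"spin":0},{"offset":[0,0,0],"spin":0}]' 0.2 20
python3 -m crank '[{"offset":[0,0,0],"spin":0},{"offset":[0,0,0.02],"spin":0},{"offset":[0,0,0.05],"spin":0},{"offset":[0,0,0.09],"spin":0},{"offset":[0,0,0.13],"spin":0},{"offset":[-0.01,0.03,0.14],"spin":-1},{"offset":[-0.02,0.065,0.14],"spin":-2},{"offset":[-0.03,0.1,0.14],"spin":-3}]'
```

```text
clock: 21.05
eef_pos: [634.1, -265.9, 11.9]
eef_rot: [3.121, 0.003, 1.69]
wrist_force: [1.2, 0.8, 0.5]
finger_gap: 94.2
clock: 21.72
eef_pos: [634.1, -265.9, 11.8]
eef_rot: [3.121, 0.003, 1.69]
wrist_force: [0.4, -0.8, 0.3]
finger_gap: 44.1
clock: 22.38
eef_pos: [603.7, -165.3, 152.6]
eef_rot: [3.12, 0.004, 1.635]
wrist_force: [0.9, 0.8, -1.8]
finger_gap: 33.6
```

```bash
python3 - <<'E'
from h import *
s=manip.read_state(); print(s['eef_pos'],s['finger_gap'])
w,T=wrist(); sc=manip.camera('scene'); save(w,'w6'); save(sc,'s6')
V=[]
for p,t in((w,T),(sc,None)):
    uv=project(p,np.array([[604.,-165,155]]),t)[0]
    for d in manip.masks_of(p,'slide_box_mid'):
        ys,xs=np.nonzero(d['mask']); print(uv.round(),d['conf'],xs.mean().round(),ys.mean().round(),xs.min(),xs.max(),ys.min(),ys.max())
i=cv2.hconcat([cv2.imread('pics/w6.png')[150:400,130:430],cv2.imread('pics/s6.png')[0:250,50:350]]); cv2.imwrite('pics/c6.png',i)
for z in (120,130,140):print(z,project(w,place('slide_box_mid',(603.5,-165,.06),z),T).round().tolist())
E
```

```text
[ 603.65478714 -165.27107116  152.64494924] 33.636670855465766
[284. 258.] 0.69 284.0 255.0 255 313 190 322
[284. 258.] 0.18 168.0 191.0 108 204 105 287
[180. 175.] 0.77 185.0 178.0 156 209 164 191
120 [[261.0, 287.0], [259.0, 308.0], [259.0, 183.0], [256.0, 191.0], [304.0, 287.0], [307.0, 307.0], [307.0, 183.0], [311.0, 191.0]]
130 [[261.0, 294.0], [258.0, 316.0], [258.0, 186.0], [255.0, 195.0], [305.0, 294.0], [309.0, 316.0], [308.0, 186.0], [312.0, 195.0]]
140 [[260.0, 301.0], [257.0, 326.0], [257.0, 189.0], [254.0, 199.0], [306.0, 301.0], [310.0, 325.0], [309.0, 189.0], [314.0, 199.0]]
```

View pics/c6.png

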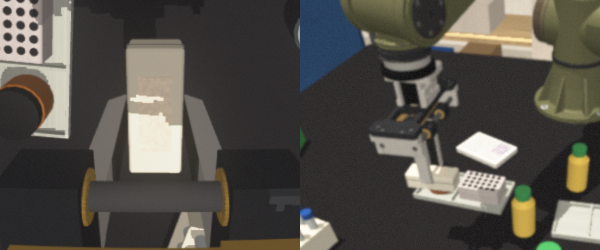

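```bash
python3 - <<'E'
from h import *
w,T=wrist(); sc=manip.camera('scene'); V=[]
for p,t in((w,T),(sc,None)): V.append((p,manip.masks_of(p,'slide_box_mid')[0]['mask'].astype(float),t))
for z in range(118,150,4): print(z,fit(V[:1],'slide_box_mid',(603.6,-165.3),z),fit(V[1:],'slide_box_mid',(603.6,-165.3),z),fit(V,'slide_box_mid',(603.6,-165.3),z))
E
```

```text
118 (array([ 605.5, -171.2,    5.6]), np.float64(0.109)) (array([ 585.1, -180.2,    3.7]), np.float64(0.284)) (array([ 604.8, -172.2,    6.9]), np.float64(0.328))
122 (array([ 605.1, -170.8,    6.4]), np.float64(0.076)) (array([ 590.1, -177.3,    4.5]), np.float64(0.294)) (array([ 604.9, -171.4,    6.7]), np.float64(0.282))
126 (array([ 605.1, -169.8,    6.5]), np.float64(0.048)) (array([ 5.941e+02, -1.748e+02,  4.000e-01]), np.float64(0.305)) (array([ 604.9, -169.9,    6.9]), np.float64(0.233))
130 (array([ 604.9, -168.6,    6.9]), np.float64(0.032)) (array([ 598.8, -171.8,   -1.2]), np.float64(0.316)) (array([ 604.7, -168.8,    7.3]), np.float64(0.194))
134 (array([ 604.7, -167.2,    7.1]), np.float64(0.045)) (array([ 603.4, -168.9,   -0.7]), np.float64(0.326)) (array([ 604.5, -167.1,    6.6]), np.float64(0.19))
138 (array([ 604.3, -166.5,    5.6]), np.float64(0.081)) (array([ 607.4, -166.6,    1. ]), np.float64(0.338)) (array([ 604.9, -166.3,    7.9]), np.float64(0.215))
142 (array([ 604.5, -165.5,    6.4]), np.float64(0.119)) (array([ 612. , -164.5,   -4.1]), np.float64(0.349)) (array([ 605.6, -165.4,    7.5]), np.float64(0.267))
146 (array([ 603.6, -164.9,    6.3]), np.float64(0.156)) (array([ 616.8, -161.3,   -5.2]), np.float64(0.359)) (array([ 605.8, -164.5,    8.9]), np.float64(0.326))
```

```bash
python3 -m crank '[{"offset":[-0.01,0.02,0.02],"spin":0},{"offset":[-0.02,0.05,0.03],"spin":0},{"offset":[-0.03,0.085,0.03],"spin":0},{"offset":[-0.04,0.12,0.03],"spin":0},{"offset":[-0.05,0.155,0.03],"spin":0},{"offset":[-0.06,0.19,0.03],"spin":0},{"offset":[-0.07,0.22,0.03],"spin":0},{"offset":[-0.08,0.25,0.03],"spin":0}]'
python3 -m crank '[{"offset":[-0.01,0.03,0],"spin":0},{"offset":[-0.02,0.06,0],"spin":0},{"offset":[-0.0255,0.08,-0.02],"spin":0},{"offset":[-0.0255,0.08,-0.05],"spin":0},{"offset":[-0.0255,0.08,-0.08],"spin":0},{"offset":[-0.0255,0.08,-0.105],"spin":0},{"offset":[-0.0255,0.08,-0.115],"spin":0},{"offset":[-0.0255,0.08,-0.115],"spin":0}]'
```

```text
clock: 23.45
eef_pos: [523.9, 83.9, 181.4]
eef_rot: [3.121, 0.003, 1.636]
wrist_force: [0.7, 0.1, -0.4]
finger_gap: 33.7
clock: 24.12
eef_pos: [497.7, 163.2, 64.4]
eef_rot: [3.125, 0.004, 1.635]
wrist_force: [0.1, 0.0, -0.9]
finger_gap: 33.8
```

```bash
python3 -m crank '[{"offset":[0,0.002,-0.01],"spin":0},{"offset":[0,0.002,-0.018],"spin":0},{"offset":[0,0.002,-0.025],"spin":0},{"offset":[0,0.002,-0.03],"spin":0},{"offset":[0,0.002,-0.034],"spin":0},{"offset":[0,0.002,-0.035],"spin":0},{"offset":[0,0.002,-0.035],"spin":0},{"offset":[0,0.002,-0.035],"spin":0}]'
python3 - <<'E'
from h import *
w,T=wrist(); m=manip.masks_of(w,'slide_box_mid')[0]['mask'].astype(float); save(w,'w7')
z=manip.read_state()['eef_pos'][2]
for k in range(12,32,3): print(k,fit([(w,m,T)],'slide_box_mid',(497.7,163),z-k))
E
```

```text
clock: 24.78
eef_pos: [497.9, 165.3, 29.7]
eef_rot: [3.125, 0.004, 1.635]
wrist_force: [0.6, -0.7, -0.5]
finger_gap: 34.1
12 (array([498.4, 164.9,   7.2]), np.float64(0.086))
15 (array([498.2, 164.2,   6.9]), np.float64(0.057))
18 (array([498.4, 163.5,   7. ]), np.float64(0.031))
21 (array([498.5, 162.7,   6.6]), np.float64(0.023))
24 (array([498.7, 161.6,   6.9]), np.float64(0.039))
27 (array([498.9, 161.1,   6.6]), np.float64(0.063))
30 (array([498.9, 160.7,   6.1]), np.float64(0.087))
```

View pics/w7.png

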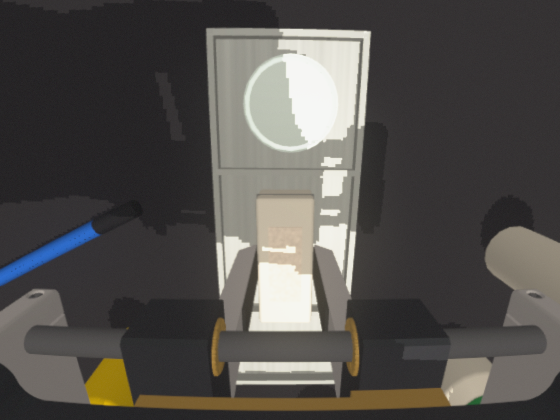

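```bash
python3 -m crank '[{"offset":[0,0,-0.001],"spin":0},{"offset":[0,0,-0.002],"spin":0},{"offset":[0,0,-0.003],"spin":0},{"offset":[0,0,-0.004],"spin":0},{"offset":[0,0,-0.005],"spin":0},{"offset":[0,0,-0.0055],"spin":0},{"offset":[0,0,-0.006],"spin":0},{"offset":[0,0,-0.006],"spin":0}]'
```

```text
clock: 25.55
eef_pos: [497.9, 165.3, 23.6]
eef_rot: [3.125, 0.004, 1.635]
wrist_force: [-0.0, -0.2, -0.4]
finger_gap: 34.1
```

```bash
python3 -m crank '[{"offset":[0,0,-0.0003],"spin":0},{"offset":[0,0,-0.0005],"spin":0},{"offset":[0,0,-0.0007],"spin":0},{"offset":[0,0,-0.001],"spin":0},{"offset":[0,0,-0.001],"spin":0},{"offset":[0,0,-0.001],"spin":0},{"offset":[0,0,-0.001],"spin":0},{"offset":[0,0,-0.001],"spin":0}]'
```

```text
clock: 26.22
eef_pos: [497.9, 165.2, 22.6]
eef_rot: [3.125, 0.004, 1.635]
wrist_force: [-0.7, -0.3, -0.8]
finger_gap: 33.9
```

```bash
for i in 1; do python3 -m crank '[{"offset":[0,0,-0.0003],"spin":0},{"offset":[0,0,-0.0005],"spin":0},{"offset":[0,0,-0.0007],"spin":0},{"offset":[0,0,-0.001],"spin":0},{"offset":[0,0,-0.001],"spin":0},{"offset":[0,0,-0.001],"spin":0},{"offset":[0,0,-0.001],"spin":0},{"offset":[0,0,-0.001],"spin":0}]'; done
python3 - <<'E'
from h import *
w,T=wrist(); m=manip.masks_of(w,'slide_box_mid')[0]['mask'].astype(float)
z=manip.read_state()['eef_pos'][2]
for k in range(15,26,2): print(k,fit([(w,m,T)],'slide_box_mid',(497.7,163),z-k))
E
```

```text
clock: 26.88
eef_pos: [497.9, 165.3, 21.7]
eef_rot: [3.125, 0.004, 1.635]
wrist_force: [0.7, -0.0, -0.6]
finger_gap: 34.0
15 (array([498.2, 164.2,   6.7]), np.float64(0.056))
17 (array([498.3, 163.7,   6.7]), np.float64(0.038))
19 (array([498.4, 163.3,   6.7]), np.float64(0.023))
21 (array([498.5, 162.6,   6.5]), np.float64(0.02))
23 (array([498.5, 162.2,   6.5]), np.float64(0.03))
25 (array([498.7, 161.6,   6.7]), np.float64(0.045))
```

```bash
python3 -m crank '[{"offset":[0,0,-0.0003],"spin":0},{"offset":[0,0,-0.0005],"spin":0},{"offset":[0,0,-0.0007],"spin":0},{"offset":[0,0,-0.001],"spin":0},{"offset":[0,0,-0.0013],"spin":0},{"offset":[0,0,-0.0015],"spin":0},{"offset":[0,0,-0.0015],"spin":0},{"offset":[0,0,-0.0015],"spin":0}]'
```

```text
clock: 27.65
eef_pos: [497.9, 165.3, 20.1]
eef_rot: [3.125, 0.004, 1.635]
wrist_force: [-0.2, -0.7, -0.4]
finger_gap: 34.0
```

```bash
python3 -m crank '[{"offset":[0,0,-0.0003],"spin":0},{"offset":[0,0,-0.0005],"spin":0},{"offset":[0,0,-0.0007],"spin":0},{"offset":[0,0,-0.001],"spin":0},{"offset":[0,0,-0.0013],"spin":0},{"offset":[0,0,-0.0015],"spin":0},{"offset":[0,0,-0.0015],"spin":0},{"offset":[0,0,-0.0015],"spin":0}]'
```

```text
clock: 28.32
eef_pos: [497.9, 165.2, 19.3]
eef_rot: [3.125, 0.004, 1.635]
wrist_force: [-4.1, -2.0, 9.9]
finger_gap: 33.7
```

```bash
python3 -m crank '[{"offset":[0,0,0],"spin":0},{"offset":[0,0,0],"spin":0},{"offset":[0,0,0],"spin":0},{"offset":[0,0,0],"spin":0},{"offset":[0,0,0.01],"spin":0},{"offset":[0,0,0.045],"spin":0},{"offset":[0,0,0.085],"spin":0},{"offset":[0,0,0.125],"spin":0}]' 1
python3 - <<'E'
from h import *
p,T=wfit('slide_box_mid',(498,163),3); wfit('dish_mid',(495,259),3,p,T)
E
```

```text
clock: 28.98
eef_pos: [497.4, 165.1, 146.3]
eef_rot: [3.126, 0.004, 1.635]
wrist_force: [1.2, 0.7, 0.1]
finger_gap: 83.8
slide_box_mid conf 0.8 centroid 283.0 205.0 expected [283. 208.] fit (array([498.5, 165.2,   7.8]), np.float64(0.056)) cols 266 300 rows 164 247
dish_mid conf 0.82 centroid 287.0 112.0 expected [286. 113.] fit (array([495.7, 258.8]), np.float64(0.049)) cols 259 314 rows 84 141
```

```bash
python3 -m crank '[{"offset":[0.04,0,0.02],"spin":0},{"offset":[0.08,0,0.02],"spin":0},{"offset":[0.12,0,0.02],"spin":0},{"offset":[0.15,0,0.02],"spin":0},{"offset":[0.1795,0,0.02],"spin":0},{"offset":[0.1795,0,0.02],"spin":0},{"offset":[0.1795,0,0.02],"spin":0},{"offset":[0.1795,0,0.02],"spin":0}]'
python3 - <<'E'
from h import *
p,T=wfit('tall_bottle_mid',(677,164.7)); save(p,'w8')
E
```

```text
clock: 29.8
eef_pos: [677.8, 165.6, 166.6]
eef_rot: [3.121, 0.003, 1.635]
wrist_force: [0.2, 0.0, -0.5]
finger_gap: 93.6
tall_bottle_mid conf 0.63 centroid 282.0 212.0 expected [281. 201.] fit (array([677.5, 165.7]), np.float64(0.067)) cols 259 304 rows 181 242
tall_bottle_mid conf 0.6 centroid 31.0 274.0 expected [281. 201.] fit (array([677. , 164.7]), np.float64(1.0)) cols 0 67 rows 248 308
tall_bottle_mid conf 0.56 centroid 172.0 362.0 expected [281. 201.] fit (array([677. , 164.7]), np.float64(1.0)) cols 155 193 rows 318 392
tall_bottle_mid conf 0.53 centroid 254.0 294.0 expected [281. 201.] fit (array([677. , 164.7]), np.float64(1.0)) cols 229 277 rows 261 328
```

View pics/w8.png

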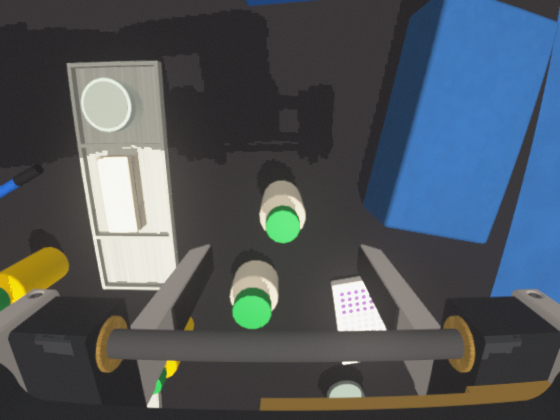

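```bash
python3 -m crank '[{"offset":[0,0,-0.03],"spin":0},{"offset":[0,0,-0.06],"spin":0},{"offset":[0,0,-0.085],"spin":0},{"offset":[0,0,-0.105],"spin":0},{"offset":[0,0,-0.12],"spin":0},{"offset":[0,0,-0.128],"spin":0},{"offset":[0,0,-0.128],"spin":0},{"offset":[0,0,-0.128],"spin":0}]'
python3 -m crank '[{"offset":[0,0,0],"spin":0},{"offset":[0,0,0],"spin":0},{"offset":[0,0,0],"spin":0},{"offset":[0,0,0],"spin":0},{"offset":[0,0,0],"spin":0},{"offset":[0,0,0],"spin":0},{"offset":[0,0,0],"spin":0},{"offset":[0,0,0],"spin":0}]' 0.25 25
python3 -m crank '[{"offset":[0,0,0],"spin":0},{"offset":[0,0,0],"spin":0},{"offset":[0,0,0],"spin":0},{"offset":[0,0,0],"spin":0},{"offset":[0,0,0],"spin":0},{"offset":[0,0,0],"spin":0},{"offset":[0,0,0],"spin":0},{"offset":[0,0,0],"spin":0}]'
```

```text
clock: 30.57
eef_pos: [677.9, 166.0, 41.0]
eef_rot: [3.118, 0.003, 1.636]
wrist_force: [0.2, -0.4, 0.7]
finger_gap: 93.9
clock: 31.23
eef_pos: [677.8, 166.0, 41.0]
eef_rot: [3.118, 0.003, 1.636]
wrist_force: [0.7, -0.9, -0.4]
finger_gap: 44.2
clock: 31.9
eef_pos: [677.8, 166.0, 41.0]
eef_rot: [3.118, 0.003, 1.636]
wrist_force: [-2.2, -0.1, 1.7]
finger_gap: 43.7
```

```bash
python3 -m crank '[{"offset":[0,0,0.02],"spin":0},{"offset":[0,0,0.045],"spin":0},{"offset":[-0.01,0,0.07],"spin":0},{"offset":[-0.04,-0.005,0.08],"spin":0},{"offset":[-0.07,-0.015,0.08],"spin":0},{"offset":[-0.1,-0.035,0.08],"spin":0},{"offset":[-0.13,-0.055,0.08],"spin":0},{"offset":[-0.155,-0.075,0.08],"spin":0}]'
python3 -m crank '[{"offset":[-0.01,-0.008,0],"spin":0},{"offset":[-0.019,-0.016,0],"spin":0},{"offset":[-0.019,-0.016,-0.02],"spin":0},{"offset":[-0.019,-0.016,-0.04],"spin":0},{"offset":[-0.019,-0.016,-0.055],"spin":0},{"offset":[-0.019,-0.016,-0.055],"spin":0},{"offset":[-0.019,-0.016,-0.055],"spin":0},{"offset":[-0.019,-0.016,-0.055],"spin":0}]'
python3 - <<'E'
from h import *
p,T=wrist(); save(p,'w9')
P=np.array([[x,y,0] for x in(-49,49) for y in(-132,-62,46)],float); c,sn=np.cos(.056),np.sin(.056)
print(project(p,np.c_[497.7+c*P[:,0]-sn*P[:,1],170.8+sn*P[:,0]+c*P[:,1],0*P[:,0]+11],T).round())
E
```

```text
clock: 32.57
eef_pos: [520.7, 90.4, 120.7]
eef_rot: [3.118, 0.003, 1.636]
wrist_force: [-0.0, 0.4, -1.0]
finger_gap: 43.7
clock: 33.23
eef_pos: [502.2, 74.5, 66.6]
eef_rot: [3.117, 0.003, 1.636]
wrist_force: [0.6, 0.3, -1.7]
finger_gap: 43.9
[[226. 267.]
 [222. 187.]
 [216.  38.]
 [339. 267.]
 [345. 188.]
 [353.  40.]]
```

View pics/w9.png

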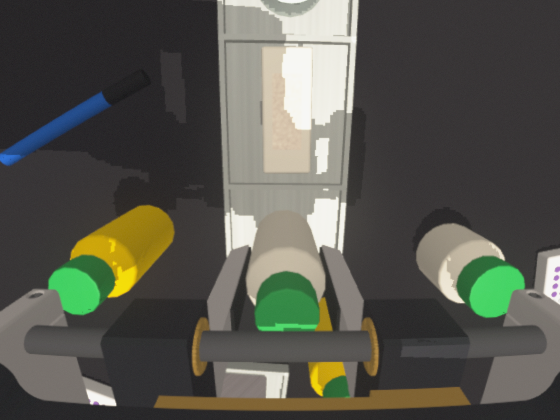

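```bash
python3 -m crank '[{"offset":[0.002,0.0005,-0.006],"spin":0},{"offset":[0.002,0.0005,-0.011],"spin":0},{"offset":[0.002,0.0005,-0.015],"spin":0},{"offset":[0.002,0.0005,-0.018],"spin":0},{"offset":[0.002,0.0005,-0.020],"spin":0},{"offset":[0.002,0.0005,-0.0215],"spin":0},{"offset":[0.002,0.0005,-0.022],"spin":0},{"offset":[0.002,0.0005,-0.022],"spin":0}]'
python3 -m crank '[{"offset":[0,0,-0.0003],"spin":0},{"offset":[0,0,-0.0005],"spin":0},{"offset":[0,0,-0.0007],"spin":0},{"offset":[0,0,-0.0007],"spin":0},{"offset":[0,0,-0.0007],"spin":0},{"offset":[0,0,-0.0007],"spin":0},{"offset":[0,0,-0.0007],"spin":0},{"offset":[0,0,-0.0007],"spin":0}]'
```

```text
clock: 33.95
eef_pos: [504.3, 75.0, 44.7]
eef_rot: [3.117, 0.003, 1.636]
wrist_force: [0.4, -0.1, -0.6]
finger_gap: 44.1
clock: 34.62
eef_pos: [504.4, 75.0, 44.0]
eef_rot: [3.117, 0.003, 1.636]
wrist_force: [-0.1, -0.1, -1.4]
finger_gap: 43.5
```

```bash
python3 -m crank '[{"offset":[0,0,-0.0003],"spin":0},{"offset":[0,0,-0.0005],"spin":0},{"offset":[0,0,-0.0007],"spin":0},{"offset":[0,0,-0.0009],"spin":0},{"offset":[0,0,-0.0009],"spin":0},{"offset":[0,0,-0.0009],"spin":0},{"offset":[0,0,-0.0009],"spin":0},{"offset":[0,0,-0.0009],"spin":0}]'
```

```text
clock: 35.28
eef_pos: [504.5, 75.0, 43.9]
eef_rot: [3.116, 0.003, 1.636]
wrist_force: [-4.5, -0.8, 9.4]
finger_gap: 43.4
```

Contact. Open, rise clear of the cap, then back off for the check.

```bash
python3 -m crank '[{"offset":[0,0,0],"spin":0},{"offset":[0,0,0],"spin":0},{"offset":[0,0,0],"spin":0},{"offset":[0,0,0],"spin":0},{"offset":[0,0,0],"spin":0},{"offset":[0,0,0.015],"spin":0},{"offset":[0,0,0.045],"spin":0},{"offset":[0,0,0.08],"spin":0}]' 1
python3 -m crank '[{"offset":[0,0,0.03],"spin":0},{"offset":[0,0,0.07],"spin":0},{"offset":[0,0,0.1],"spin":0},{"offset":[0,0,0.13],"spin":0},{"offset":[0,0,0.13],"spin":0},{"offset":[0,0,0.13],"spin":0},{"offset":[0,0,0.13],"spin":0},{"offset":[0,0,0.13],"spin":0}]'
python3 - <<'E'
from h import *
p,T=wfit('tall_bottle_mid',(504,75),3); wfit('slide_box_mid',(498,164),3,p,T)
E
python3 -m crank '[{"offset":[-0.04,0.02,0],"spin":0},{"offset":[-0.08,0.06,0],"spin":0},{"offset":[-0.1,0.09,0],"spin":0},{"offset":[-0.12,0.12,0],"spin":0},{"offset":[-0.12,0.15,0],"spin":0},{"offset":[-0.12,0.18,0],"spin":0},{"offset":[-0.12,0.21,0],"spin":0},{"offset":[-0.12,0.24,0],"spin":0}]'
```

```text
clock: 35.95
eef_pos: [503.4, 74.9, 123.4]
eef_rot: [3.12, 0.003, 1.636]
wrist_force: [-0.6, -0.1, 0.3]
finger_gap: 92.1
clock: 36.62
eef_pos: [503.0, 74.8, 252.0]
eef_rot: [3.122, 0.003, 1.636]
wrist_force: [-0.1, 0.0, 0.1]
finger_gap: 94.0
tall_bottle_mid conf 0.75 centroid 191.0 195.0 expected [282. 186.] fit (array([504.,  75.]), np.float64(1.0)) cols 167 215 rows 173 217
tall_bottle_mid conf 0.69 centroid 283.0 193.0 expected [282. 186.] fit (array([504.3,  74.8]), np.float64(0.115)) cols 265 300 rows 172 214
tall_bottle_mid conf 0.59 centroid 310.0 258.0 expected [282. 186.] fit (array([504.,  75.]), np.float64(1.0)) cols 294 328 rows 231 286
tall_bottle_mid conf 0.15 centroid 282.0 119.0 expected [282. 186.] fit (array([504.,  75.]), np.float64(1.0)) cols 268 295 rows 85 152
slide_box_mid conf 0.68 centroid 282.0 119.0 expected [281. 120.] fit (array([498.3, 164.7,   7.1]), np.float64(0.078)) cols 267 296 rows 85 152
clock: 37.43
eef_pos: [382.7, 316.5, 252.1]
eef_rot: [3.122, 0.003, 1.637]
wrist_force: [-0.0, -0.1, -1.1]
finger_gap: 93.9
```

```bash
python3 -m crank '[{"offset":[-0.04,0.03,0],"spin":5},{"offset":[-0.07,0.06,0],"spin":10},{"offset":[-0.1,0.09,0],"spin":15},{"offset":[-0.12,0.12,0],"spin":20},{"offset":[-0.14,0.15,0],"spin":25},{"offset":[-0.16,0.17,0],"spin":30},{"offset":[-0.16,0.18,0],"spin":30},{"offset":[-0.16,0.18,0],"spin":30}]'
python3 - <<'E'
from h import *
G=dict(tall_bottle_mid=(504,75),slide_box_mid=(498,164),dish_mid=(495,259),jar_mid=(462,-229.5),cold_block_mid=(466,-131),stout_bottle_mid=(652,57),long_tray=(499,171),short_tray=(464,-172))
V={n:[] for n in N}
for c in ['top','scene']:
    p=manip.camera(c); save(p,c+'9')
    for n in N:
        uv=project(p,np.array([[*G[n],15.]]))[0]
        for d in manip.masks_of(p,n):
            ys,xs=np.nonzero(d['mask'])
            if len(xs) and np.hypot(xs.mean()-uv[0],ys.mean()-uv[1])<25: V[n].append((p,d['mask'].astype(float),None)); break
        else: print('no',c,n)
for n in N:
    if V[n]: print(n,len(V[n]),*fit(V[n],n,G[n],0 if 'tray' in n or 'stout' in n else 3))
E
```

```text
clock: 38.1
eef_pos: [221.4, 497.8, 251.1]
eef_rot: [3.123, 0.004, 2.163]
wrist_force: [0.1, -1.1, -0.8]
finger_gap: 93.9
tall_bottle_mid 2 [503.4  73.5] 0.147
slide_box_mid 2 [497.4 164.2   3.7] 0.129
dish_mid 2 [494.2 257.5] 0.137
jar_mid 2 [ 462.6 -230.4] 0.106
cold_block_mid 2 [ 465.9 -130.6   -4. ] 0.096
stout_bottle_mid 2 [650.6  56.7] 0.121
long_tray 2 [497.9 171.1   5.9] 0.384
short_tray 2 [ 465.2 -173.8   -3. ] 0.54
```

View pics/top9.png

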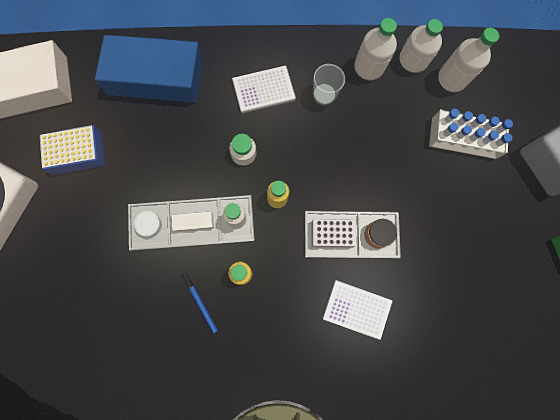

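View pics/scene9.png

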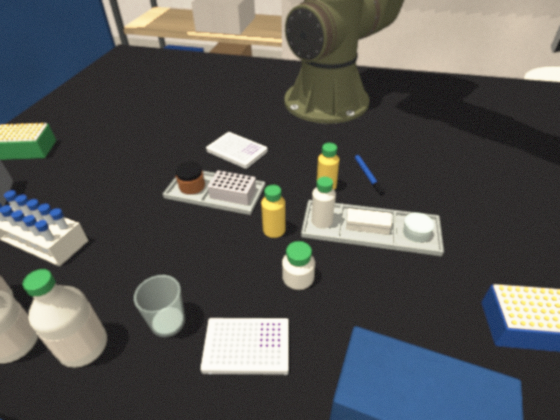

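All five things stand in their bays: long tray px 128–254 and short tray px 305–400 in the top view, tall bottle at (232,215). The stout bottle is unmoved at (243,149) and the yellow ones are untouched. The measured positions agree with the bays to within 2 to 3 mm.

```bash
python3 -c "
from cell import manip
print(manip.sign_off())"
```

```text
the job is handed in; nothing more can be done
None
```

I placed all five things in their bays and handed the job in at about 38 s on the robot's clock. No verdict came back, so the checks below are my own.

**Last checks:** I fitted each thing in both the top and scene pictures after the arm had moved clear.
- **Positions:** Everything was within about 3 mm of where I aimed it, inside the allowed ranges. The exception is the slide box's x, which the limits leave loose anyway. All five look upright and flat.
- **Boxes:** The slide box and the cold block lie within about 0.02 rad of their trays' direction.
- **Stout bottle:** It fits within about 3 mm of its starting position, which is measurement noise. The arm never touched it, and the yellow bottles were left alone.

**What went wrong or disagreed:**
- **Slide box grip:** I lifted it before the fingers had fully closed, so it was held about 5–8 mm lower than planned. I measured the offset and lowered it by feel. First contact was about 10 N, at a tip height about 4 mm below what the camera suggested. It then stood flat.
- **Tray fits at the end:** These scored poorly (0.38 and 0.54 mismatch) because the contents now cover the trays. Their positions still matched the fits made before loading to within about 2 mm.
- **Tool tilt:** It drifted by about 0.02 rad over the job. Each thing was released at the tilt it was gripped at, so this should not have tipped any of them.

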